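# Clear the cup off the jar, then screw its cap tight

### The arm

A 6-joint arm with a two-finger parallel gripper is mounted at the origin on the work surface. World frame = base frame: x ahead of the robot, y to its left, z up, the work surface at z = 0. Lengths are in m, angles in rad, forces in N, time in s.
With the tool pointing down it reaches from about 0.35 to 0.975 m from the base axis. Payload 4.9 kg.
Tool frame: the origin (TCP) lies midway between the tips of the shut fingers; the grasp point (between the pads) lies behind it (manip.grasp_offset is the y of the grasp point in the tool frame, in m); y points along the fingers, z is the direction in which the jaws open and shut, and the axes are right-handed (so a half turn about y gives the same grasp; the last joint's range is limited). The gripper opens to 85 mm and grips with 20 to 120 N. Pads are 22 mm wide; open, the fingers measure 114 mm over their backs; the gripper's body (76 mm by 85 mm) begins 54 mm behind the grasp point. The pads swing forward as they close: fully open they stand 13 mm farther back than shut.
Start: joints at [-1.32, 0.053, 1.613, -0, 1.476, -0.119], TCP at [0.226, -0.583, 0.231] pointing down, gripper open.
Joint ranges: [-3.01, 3.01], [-1.01, 2.22], [0.06, 2.58], [-1.02, 4.17], [0.09, 2.62], [-3.14, 3.14]. Speed limits (rad/s): [2.57, 2.57, 3.14, 3.14, 3.14, 3.14].

### API

Orientations are given as a unit quaternion [w, x, y, z].
In Python, from plant import manip gives the robot as it stands. The module is installed in compiled form; this text tells all that it offers.
- The arm moves only by the shell command python3 -m jog 'ROWS'. ROWS is a JSON object of lists of equal length, an entry for each row: "offset": the shift along the world's x, y, z in units of 50 mm (1.0 is 50 mm), a list of three; "angular": the turn, a rotation vector about the world's x, y, z in units of 6 degrees (1.0 is 6 degrees), a list of three; "jaw": the finger opening in mm, from 0 to 85.4. In form: {"offset": [[tx, ty, tz], ...], "angular": [[ax, ay, az], ...], "jaw": [jaw, ...]}. A call has 1 to 12 rows; each row shifts and turns the commanded pose from where the row before left it; what a row does not reach is not made up. A row lasts 1/10 s, in which the tool goes at most 50 mm and 8.59 degrees, less where a joint would pass 70% of its speed; a pose out of reach is approached as far as the arm can. A call is refused whole if a number of a shift passes 1 or a number of a turn 1, either way. A call with a gripper value outside its range is refused whole. The fingers move at their own pace and stop on an object; the grip force is fixed at half the most. Time passes only in rows, so rows that do not move let the fingers close. It gives the time, the measured TCP pose, the force and the opening at its end, in the units of the state.
- manip.state(): the state, without advancing time (a new reading comes with each control period).
- manip.grab_frame(name): name is "scene" or "side" or "wrist"; returns the picture (400x640x3 uint8, blue, green, red); there is no depth.
- manip.camera_model(name): a dict with "fx", "fy", "cx", "cy" (pixels), "rvec" (rotation vector, rad) and "tvec" (3), from world to camera coordinates, as OpenCV has them; the wrist camera has in their place "mount" (4x4, takes a point from camera to tool coordinates, whose origin is the TCP and whose axes are the tool frame's). Camera axes: x right, y down, z forward; pixel columns grow to the right and rows downward; lengths in m; the calibration is good to about 2 mm. The wrist camera is an equidistant fisheye: a pixel r from the principal point sees the ray r / f radians off the axis. A picture is of the moment at which its call begins: read the wrist's pose just before it. camera_model takes no time and is no camera call.
- manip.job_done(): hands the job in, once; it reports no verdict.
The state is a dict: "time": time; "joint_pos": joint angles; "joint_vel": joint speeds; "joint_efforts": joint torques, N m; "tool_pos": TCP position; "tool_rot": TCP orientation; "contact_force": force on the tool from outside, world axes, zero at the start; "ft_torque": the same for the moment, N m; "gripper_width": opening from 0.0 (shut) to 1.0 (fully open).
Only numpy, scipy, OpenCV 4.12 (cv2) and the standard library are available. Lean on these libraries where they do the work, as an engineer would, in place of code of your own. Each camera call takes 0.05 s, during which the arm holds its last target.

### The job

A steel cup has been left standing on the small glass jar whose cap is still loose. Set the cup down gently, upright, in the drying tray, then screw the small jar's cap fully tight (clockwise from above, about three quarters of a turn, regripping as needed, until it stops). Handle the jar and its thin cap gently, with a grip of no more than about 15 N, do not tip the cup over, and leave everything else where it stands.

Things in the scene. Friction and masses are not known exactly. Their poses are not given: they have to be found in the camera images.
- jar: small round glass jar, 48 mm across, fixed to the shelf by its rubber suction foot (62 mm across, 8 mm high). Origin under its centre, z up. Jar with cap is 80 mm tall; the cap takes the top 20 mm. A short dark mark on the glass just below the cap lies along the jar's +x axis
- cap_top (a point): centre of the top of the jar's metal twist cap: a ribbed disc 51 mm in diameter, 20 mm high, 80 mm above the shelf. It turns about the vertical axis through this point, and does not rise or sink. A dark mark on its rim stands over the mark on the glass when it is tight
- cap (a joint): angle of the twist cap in rad: grows clockwise as seen from above (tightening); 5.0 is the hard stop (fully tight); it starts loose between 0 and 0.4, so it needs 4.6 to 5.0 rad: turn, let go, wind back and grip again. Turning takes about 0.1 N m; with a gentle grip the cap slips a little in the fingers as it turns and slips fully once at the stop, so it turns less than the wrist does, and it is tight when it no longer follows; it stays where it is left
- cup: brushed stainless steel cup, open on top, nearly straight-sided: 62 mm outer diameter (58 mm at the very foot), 75 mm tall, wall 2.5 mm, about 0.14 kg, starting upright on top of the cap. Origin at the centre of its underside, z up to the mouth
- tray: shallow grey drying tray, 170 x 170 mm, fixed; floor 4 mm above the shelf, rim 14 mm high and 4 mm thick. Origin under its centre, x and y along its sides
- teat_cover: bystander: lime silicone teat cover, a blunt dome 46 mm across and 58 mm tall; origin under its centre
- tall_jar: bystander: another round glass jar with a metal cap, 58 mm across and 95 mm tall, standing loose with nothing on it; origin under its centre
- spoon: bystander: steel spoon lying flat, 150 mm long; its x axis runs along it
- bowl: bystander: white ceramic bowl, 100 mm across, 40 mm high; origin under its centre

How it is judged:
By the outcome, as a careful person would: the job done as asked, in the order asked, and still so for the second after the job is handed in, with the robot touching nothing.
It also fails if it takes over 72 s, if anything falls off the work surface, if the arm or the gripper's body presses on something with over 40 N, if the wrist force passes 120 N, or if a joint passes its speed limit or range.

## Working session

There is one attempt and no reset: what is moved stays moved. The work goes in short steps, Python scripts to look and compute and a shell command to move; the robot and the scene stay as the last step left them, time stands still between calls to the robot, and variables do not carry over. Pictures are saved under pics/ and viewed, and the job is handed in when it is done.

```bash
ls -la; mkdir -p pics; python3 - <<'E'
from plant import manip
import cv2
print(manip.state()); print(manip.grasp_offset, [a for a in dir(manip) if not a.startswith('_')])
for n in ("scene","side","wrist"):
    print(n,manip.camera_model(n)); cv2.imwrite(f"pics/{n}0.png",manip.grab_frame(n))
E
```

```text
total 12
drwxr-xr-x  3 agent agent 4096 Dec  6 09:06 .
drwxr-xr-x 23 root  root  4096 Dec  6 09:06 ..
drwxr-xr-x  2 agent agent 4096 Dec  6 09:06 pics
{'time': 0.0, 'joint_pos': array([-1.31999520e+00,  5.33400764e-02,  1.61431692e+00,  1.82370511e-05,
        1.47599285e+00, -1.19024409e-01]), 'joint_vel': array([-0.00062619,  0.00084728, -0.00082353,  0.00132447,  0.00029568,
        0.00062542]), 'joint_efforts': array([ 4.50918997e-04, -3.93680906e+01, -3.70178533e+01, -1.34038405e-04,
        6.99764933e-03,  1.17621505e-05]), 'tool_pos': array([ 0.22574139, -0.58213269,  0.23005973]), 'tool_rot': array([ 0.12996705, -0.13005002,  0.69577815, -0.6943258 ]), 'contact_force': array([-0.01310102, -0.9109227 , -1.50883465]), 'ft_torque': array([ 0.04709841, -0.05398487,  0.02213523]), 'gripper_width': 1.0027396903913823}
-0.0187 ['IKError', 'camera_model', 'grab_frame', 'grasp_offset', 'job_done', 'state']
scene {'fx': 384.76505437804207, 'fy': 384.76505437804207, 'cx': 318.69254469406786, 'cy': 200.37700541575373, 'rvec': array([ 1.75727647,  1.83514801, -0.68120431]), 'tvec': array([ 0.01630095, -0.36622926,  1.25996927])}
side {'fx': 428.2233584829924, 'fy': 428.2233584829924, 'cx': 314.2676622349671, 'cy': 199.1529081125161, 'rvec': array([ 2.10302011, -0.04899916,  0.04307284]), 'tvec': array([-0.56943722,  0.07575392,  0.71310428])}
wrist {'fx': 309.70691628693146, 'fy': 309.70691628693146, 'cx': 319.7517602310816, 'cy': 199.8553365652529, 'mount': array([[-5.18528433e-05,  9.60194188e-01,  2.79333348e-01,
        -7.11848877e-02],
       [ 6.38363557e-05, -2.79333345e-01,  9.60194188e-01,
        -1.42587711e-01],
       [ 9.99999997e-01,  6.76204218e-05, -4.68110695e-05,
         1.92838298e-04],
       [ 0.00000000e+00,  0.00000000e+00,  0.00000000e+00,
         1.00000000e+00]])}
```

View pics/scene0.png

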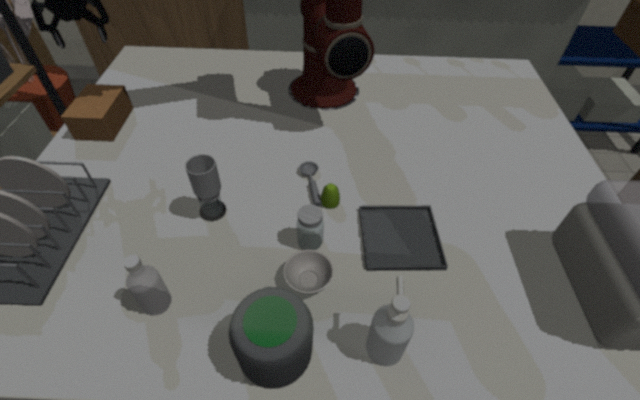

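View pics/side0.png

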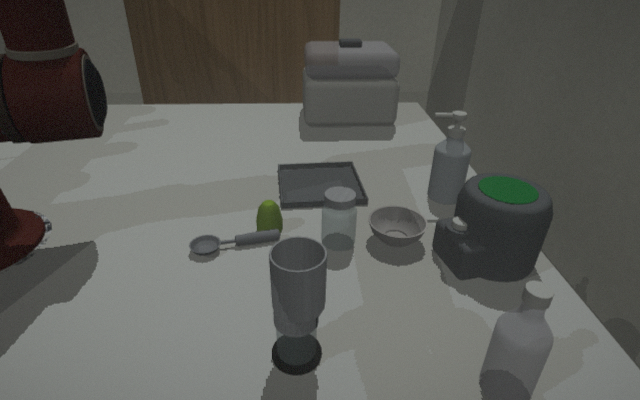

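View pics/wrist0.png

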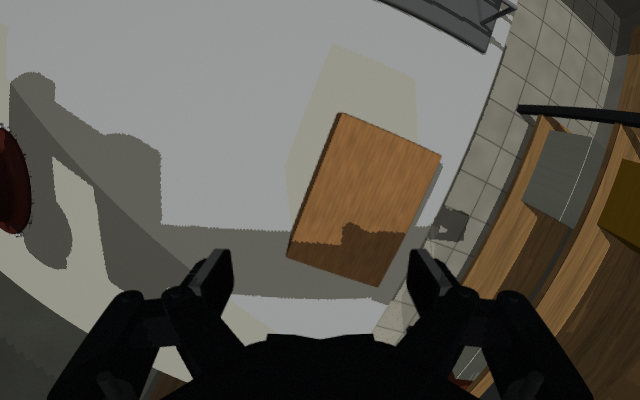

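```bash
python3 - <<'E'
import cv2,numpy as np
a=cv2.imread("pics/scene0.png")[140:290,170:460]; b=cv2.imread("pics/side0.png")[150:390,180:440]
cv2.imwrite("pics/z_a.png",cv2.convertScaleAbs(cv2.resize(a,None,fx=2.7,fy=2.7,interpolation=3),alpha=1.5))
cv2.imwrite("pics/z_b.png",cv2.convertScaleAbs(cv2.resize(b,None,fx=2.4,fy=2.4,interpolation=3),alpha=1.5))
E
```

```text
(no output)
```

View pics/z_a.png

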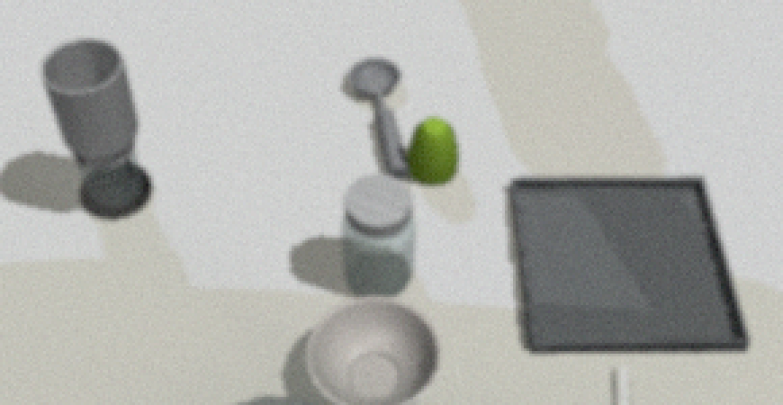

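View pics/z_b.png

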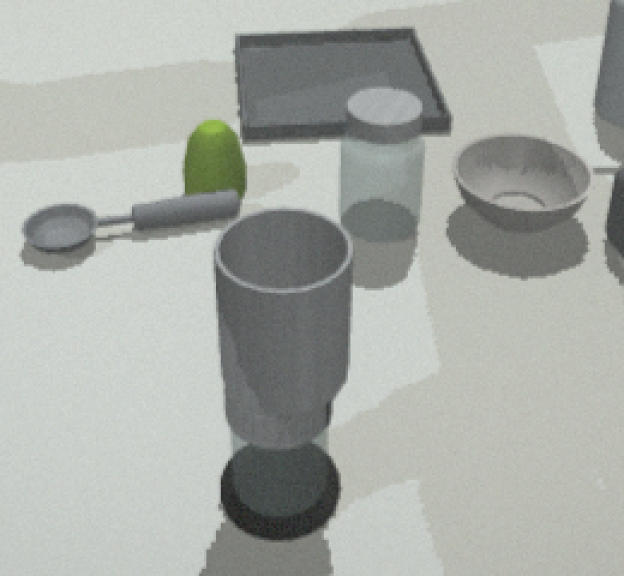

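```bash
cat > h.py <<'E'
import numpy as np,cv2
from plant import manip
from scipy.spatial.transform import Rotation as R
def ray(n,uv):
    c=manip.camera_model(n); K=np.array([[c['fx'],0,c['cx']],[0,c['fy'],c['cy']],[0,0,1]])
    Rm=cv2.Rodrigues(c['rvec'])[0]; o=-Rm.T@c['tvec']
    d=Rm.T@np.linalg.inv(K)@np.array([*uv,1.]); return o,d
def onplane(n,uv,z):
    o,d=ray(n,uv); return o+d*(z-o[2])/d[2]
def proj(n,p):
    c=manip.camera_model(n); K=np.array([[c['fx'],0,c['cx']],[0,c['fy'],c['cy']],[0,0,1]])
    return cv2.projectPoints(np.atleast_2d(np.float64(p)),c['rvec'],c['tvec'],K,None)[0][:,0]
def toolR(s=None):
    s=s or manip.state(); q=s['tool_rot']; return R.from_quat([q[1],q[2],q[3],q[0]])
def wray(uv,s):
    c=manip.camera_model("wrist"); v=np.array([uv[0]-c['cx'],uv[1]-c['cy']]); r=np.hypot(*v); th=r/c['fx']
    d=np.array([*(np.sin(th)*v/max(r,1e-9)),np.cos(th)]); M=c['mount']; Rt=toolR(s).as_matrix()
    return s['tool_pos']+Rt@M[:3,3], Rt@M[:3,:3]@d
def wplane(uv,s,z):
    o,d=wray(uv,s); return o+d*(z-o[2])/d[2]
def wproj(p,s):
    c=manip.camera_model("wrist"); M=c['mount']; Rt=toolR(s).as_matrix()
    pc=M[:3,:3].T@(Rt.T@(np.asarray(p)-s['tool_pos'])-M[:3,3])
    th=np.arctan2(np.hypot(pc[0],pc[1]),pc[2]); u=pc[:2]/max(np.hypot(pc[0],pc[1]),1e-9)
    return np.array([c['cx'],c['cy']])+c['fx']*th*u
E
cat > m1.py <<'E'
from h import *
S=lambda x,y:(x/2.4+180,y/2.4+150); C=lambda x,y:(x/2.7+170,y/2.7+140)
for nm,n,uv in [("L","side",S(215,252)),("R","side",S(352,252)),("top","side",S(283,209)),("bot","side",S(283,292))]:
    print("rim",nm,onplane(n,uv,.155).round(4))
for nm,uv in [("L",C(43,77)),("R",C(125,72)),("top",C(84,39)),("c",C(84,75))]:
    print("rim scene",nm,onplane("scene",uv,.155).round(4))
for uv in [S(221,487),S(340,487)]: print("foot side", onplane("side",uv,.004).round(4))
print("foot bottom",onplane("side",S(281,539),0).round(4))
for uv in [C(80,187),C(152,187)]: print("foot scene", onplane("scene",uv,.004).round(4))
for uv in [C(512,181),C(702,179),C(748,348),C(530,350)]: print("tray scene", onplane("scene",uv,.014).round(4))
for uv in [S(236,32),S(415,30),S(451,126),S(244,133)]: print("tray side", onplane("side",uv,.014).round(4))
for nm,uv,z in [("tall L",S(347,108),.095),("tall R",S(422,108),.095),("teat base",S(215,188),0.01),("teat top",S(213,121),.058),("bowlL",S(454,177),.04),("bowlR",S(590,180),.04),("spoon a",S(60,228),.01),("spoon b",S(238,203),.01)]:
    print(nm,onplane("side",uv,z).round(4))
print("tall scene",onplane("scene",C(380,201),.095), "teat",onplane("scene",C(433,118),.058),"bowl",onplane("scene",C(371,350),.04))
E
python3 m1.py
```

```text
rim L [ 0.5087 -0.2466  0.155 ]
rim R [ 0.5685 -0.2489  0.155 ]
rim top [ 0.539  -0.2156  0.155 ]
rim bot [ 0.5378 -0.2744  0.155 ]
rim scene L [ 0.5569 -0.2668  0.155 ]
rim scene R [ 0.5481 -0.2071  0.155 ]
rim scene top [ 0.5131 -0.2466  0.155 ]
rim scene c [ 0.5531 -0.237   0.155 ]
foot side [ 0.5054 -0.2463  0.004 ]
foot side [ 0.5662 -0.249   0.004 ]
foot bottom [ 0.5355 -0.2755  0.    ]
foot scene [ 0.537  -0.2763  0.004 ]
foot scene [ 0.5337 -0.2141  0.004 ]
tray scene [0.5193 0.0987 0.014 ]
tray scene [0.5084 0.2651 0.014 ]
tray scene [0.6789 0.2738 0.014 ]
tray scene [0.6886 0.1066 0.014 ]
tray side [0.5034 0.2665 0.014 ]
tray side [0.6717 0.2658 0.014 ]
tray side [0.6774 0.0896 0.014 ]
tray side [0.5132 0.0846 0.014 ]
tall L [ 0.5846 -0.0192  0.095 ]
tall R [ 0.6342 -0.0209  0.095 ]
teat base [0.493  0.0151 0.01  ]
teat top [0.493  0.0296 0.058 ]
bowlL [ 0.6596 -0.0215  0.04  ]
bowlR [ 0.7527 -0.0286  0.04  ]
spoon a [ 0.3891 -0.0293  0.01  ]
spoon b [ 0.51   -0.0043  0.01  ]
tall scene [ 0.61455801 -0.01150628  0.095     ] teat [0.4895149  0.02773749 0.058     ] bowl [ 0.7102415  -0.01313964  0.04      ]
```

```bash
python3 -m jog '{"offset":[[0.63,0.67,0.04],[0.63,0.67,0.04],[0.63,0.67,0.04],[0.63,0.67,0.04],[0.63,0.67,0.04],[0.63,0.67,0.04],[0.63,0.67,0.04],[0.63,0.67,0.04],[0.6,0.66,0.04],[0.6,0.66,0.04],[0,0,0]],"angular":[[0,0,0],[0,0,0],[0,0,0],[0,0,0],[0,0,0],[0,0,0],[0,0,0],[0,0,0],[0,0,0],[0,0,0],[0,0,0]],"jaw":[85,85,85,85,85,85,85,85,85,85,85]}'; python3 - <<'E'
from h import *
s=manip.state(); cv2.imwrite("pics/w1.png",manip.grab_frame("wrist"))
print(s['time'],s['joint_pos'].round(3),s['tool_pos'],s['contact_force'],s['ft_torque'],"\n",toolR(s).as_matrix().round(3))
for p in [(0.538,-.246,.155),(.5357,-.2455,.0)]: print(wproj(p,s))
E
```

```text
time: 1.25
tool_pos: [0.5404, -0.2448, 0.2512]
tool_rot: [0.133, -0.132, 0.695, -0.694]
contact_force: [-0.6, -1.3, 0.2]
gripper_width: 0.995
1.25 [-0.552 -0.033  1.666  0.002  1.509  0.643] [ 0.54039398 -0.24482661  0.25122938] [-0.58897848 -1.27359418  0.15488558] [-0.01175723  0.03678251  0.03336129] 
 [[-0.93   0.001  0.367]
 [-0.367  0.001 -0.93 ]
 [-0.001 -1.    -0.001]]
[319.90849978 205.20567943]
[318.96430942 171.32437867]
```

View pics/w1.png

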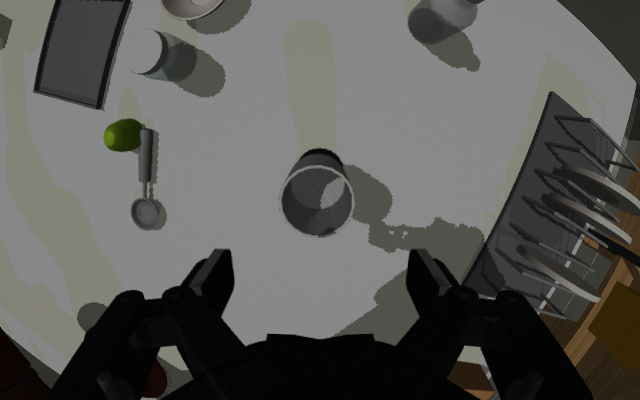

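```bash
python3 - <<'E'
from h import *
s=manip.state()
im=cv2.imread("pics/w1.png"); c=im[130:260,250:390]
cv2.imwrite("pics/w1z.png",cv2.convertScaleAbs(cv2.resize(c,None,fx=4,fy=4,interpolation=3),alpha=1.4))
for uv in [(280,201),(354,201),(317,165),(317,237)]: print(wplane(uv,s,.155))
E
```

```text
[ 0.52804346 -0.21666066  0.155     ]
[ 0.54987733 -0.27224634  0.155     ]
[ 0.56624989 -0.2338445   0.155     ]
[ 0.50974836 -0.25586273  0.155     ]
```

View pics/w1z.png

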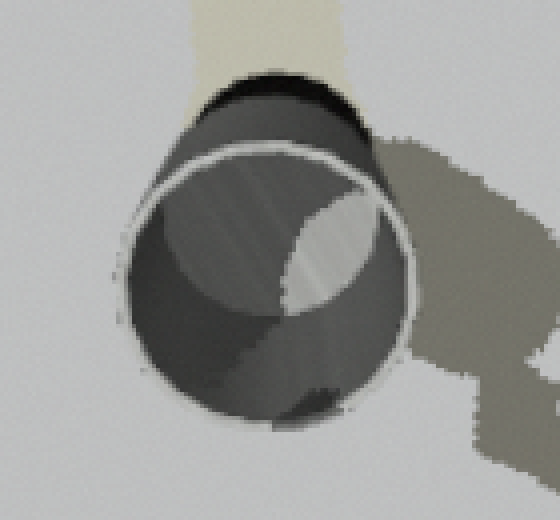

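```bash
python3 -m jog '{"offset":[[-0.03,0,-0.5],[0,0,-0.7],[0,0,-0.7],[0,0,-0.6],[0,0,-0.3],[0,0,-0.12],[0,0,0],[0,0,0]],"angular":[[0,0,0],[0,0,0],[0,0,0],[0,0,0],[0,0,0],[0,0,0],[0,0,0],[0,0,0]],"jaw":[85,85,85,85,85,85,85,85]}'; python3 -m jog '{"offset":[[0,0,0],[0,0,0],[0,0,0],[0,0,0],[0,0,0],[0,0,0]],"angular":[[0,0,0],[0,0,0],[0,0,0],[0,0,0],[0,0,0],[0,0,0]],"jaw":[66,66,66,66,66,66]}'; python3 -m jog '{"offset":[[0,0,0],[0,0,0],[0,0,0],[0,0,0],[0,0,0]],"angular":[[0,0,0],[0,0,0],[0,0,0],[0,0,0],[0,0,0]],"jaw":[60,60,60,60,60]}'
```

```text
time: 2.1
tool_pos: [0.5373, -0.2497, 0.1072]
tool_rot: [-0.131, 0.129, -0.694, 0.696]
contact_force: [0.0, 0.5, 0.2]
gripper_width: 0.994
time: 2.7
tool_pos: [0.5363, -0.2488, 0.1052]
tool_rot: [-0.13, 0.13, -0.695, 0.695]
contact_force: [1.1, -0.7, 0.1]
gripper_width: 0.771
time: 3.2
tool_pos: [0.5367, -0.249, 0.1057]
tool_rot: [-0.13, 0.13, -0.695, 0.695]
contact_force: [-0.4, 0.9, 2.9]
gripper_width: 0.721
```

```bash
python3 -c "
from plant import manip
s=manip.state();print(s['gripper_width']*85.4,s['contact_force'],s['ft_torque'])"; python3 -m jog '{"offset":[[0,0,0],[0,0,0],[0,0,0]],"angular":[[0,0,0],[0,0,0],[0,0,0]],"jaw":[52,52,52]}';python3 -c "
from plant import manip
s=manip.state();print(s['gripper_width']*85.4,s['contact_force'],s['ft_torque'])"
```

```text
61.58104120325735 [-0.42232387  0.91794679  2.86733985] [ 0.04473194 -0.03387901  0.05252566]
time: 3.5
tool_pos: [0.5367, -0.249, 0.1057]
tool_rot: [-0.13, 0.13, -0.695, 0.695]
contact_force: [-0.1, 0.9, 4.6]
gripper_width: 0.715
61.080556690224064 [-0.06908956  0.90598318  4.61124404] [-0.0431006  -0.00798863  0.02200534]
```

```bash
python3 -m jog '{"offset":[[0,0,0.1],[0,0,0.2],[0,0,0.4],[0,0,0.5],[0,0,0.3],[0,0,0.1],[0,0,0]],"angular":[[0,0,0],[0,0,0],[0,0,0],[0,0,0],[0,0,0],[0,0,0],[0,0,0]],"jaw":[52,52,52,52,52,52,52]}';python3 - <<'E'
from h import *
s=manip.state();print(s['gripper_width']*85.4,s['contact_force'],s['ft_torque'],s['tool_pos'])
cv2.imwrite("pics/s2.png",manip.grab_frame("side"))
cv2.imwrite("pics/w2.png",manip.grab_frame("wrist"))
E
```

```text
time: 4.2
tool_pos: [0.5366, -0.2489, 0.186]
tool_rot: [-0.13, 0.13, -0.695, 0.695]
contact_force: [-0.5, 0.8, -1.2]
gripper_width: 0.716
61.15424314578559 [-0.49326987  0.76373849 -1.19306417] [ 0.0070391   0.03345885 -0.01597518] [ 0.53660033 -0.2488564   0.18595112]
```

View pics/s2.png

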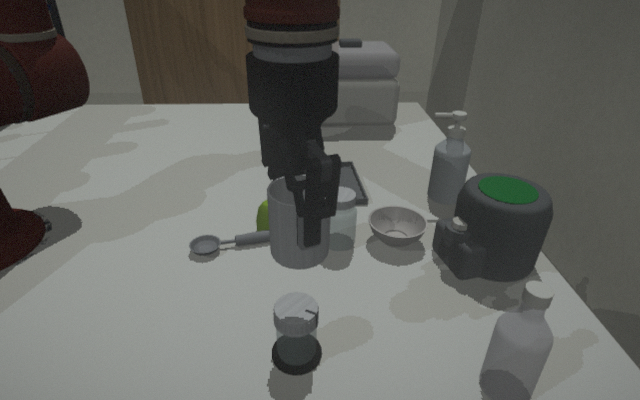

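View pics/w2.png

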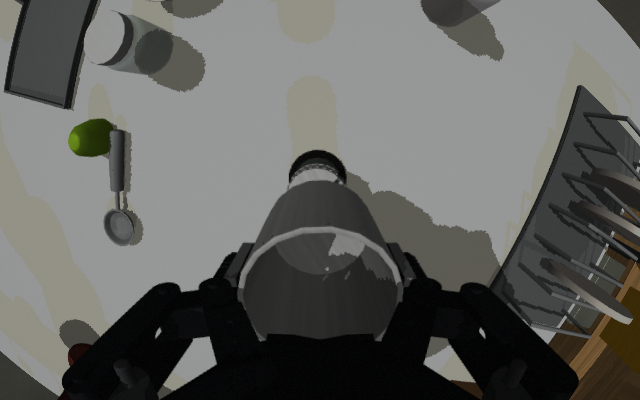

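```bash
python3 -m jog '{"offset":[[0.06,0.3,0],[0.1,0.6,0],[0.1,0.9,0],[0.1,0.9,0],[0.1,0.9,0],[0.1,0.9,0],[0.1,0.9,0],[0.1,0.9,0],[0.1,0.9,0],[0.1,0.7,0],[0.1,0.5,0],[0.1,0.22,0]],"angular":[[0,0,0],[0,0,0],[0,0,0],[0,0,0],[0,0,0],[0,0,0],[0,0,0],[0,0,0],[0,0,0],[0,0,0],[0,0,0],[0,0,0]],"jaw":[52,52,52,52,52,52,52,52,52,52,52,52]}'; python3 -m jog '{"offset":[[0,0,0],[0,0,-0.3],[0,0,-0.7],[0,0,-0.8],[0,0,-0.6],[0,0,-0.2],[0,0,0],[0,0,0]],"angular":[[0,0,0],[0,0,0],[0,0,0],[0,0,0],[0,0,0],[0,0,0],[0,0,0],[0,0,0]],"jaw":[52,52,52,52,52,52,52,52]}';python3 - <<'E'
from h import *
s=manip.state();print(s['gripper_width']*85.4,s['contact_force'],s['ft_torque'],s['tool_pos'],s['joint_pos'].round(3))
im=manip.grab_frame("side");cv2.imwrite("pics/s3.png",im)
im2=manip.grab_frame("scene")
cv2.imwrite("pics/s3z.png",cv2.convertScaleAbs(np.hstack([cv2.resize(im[100:240,220:420],(400,280)),cv2.resize(im2[100:240,300:500],(400,280))]),alpha=1.5))
c=im[280:380,250:350];cv2.imwrite("pics/s3c.png",cv2.convertScaleAbs(cv2.resize(c,None,fx=6,fy=6,interpolation=3),alpha=1.4))
E
```

```text
time: 5.5
tool_pos: [0.5932, 0.1853, 0.184]
tool_rot: [0.13, -0.132, 0.695, -0.695]
contact_force: [0.4, -0.1, -1.2]
gripper_width: 0.714
time: 6.3
tool_pos: [0.5954, 0.1818, 0.0567]
tool_rot: [-0.13, 0.129, -0.695, 0.695]
contact_force: [-0.3, -0.6, -1.4]
gripper_width: 0.716
61.15046851958568 [-0.33815007 -0.58759331 -1.4310199 ] [0.0373026  0.01057774 0.01127147] [0.59542377 0.18178945 0.05666287] [ 0.177  0.21   1.748 -0.     1.182  1.379]
```

View pics/s3z.png

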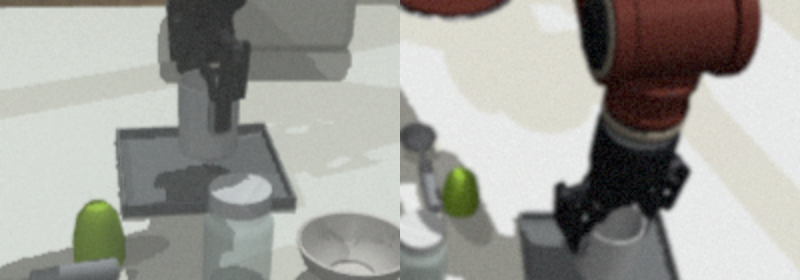

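View pics/s3c.png

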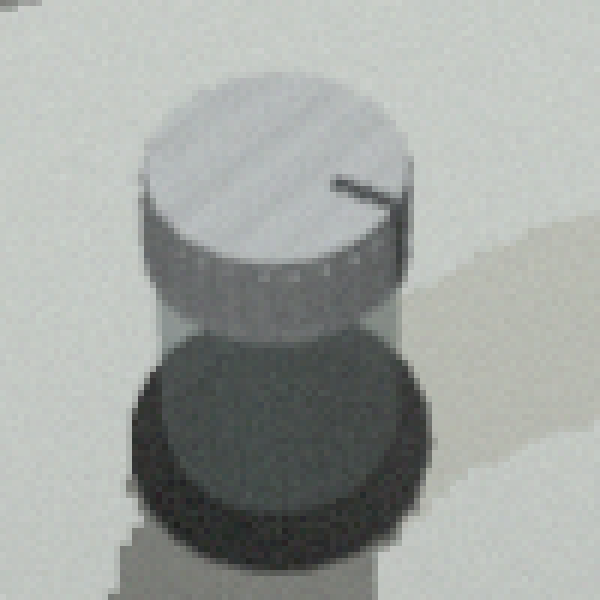

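```bash
python3 -m jog '{"offset":[[0,0,-0.15],[0,0,-0.15],[0,0,-0.1],[0,0,-0.06],[0,0,-0.03],[0,0,0],[0,0,0]],"angular":[[0,0,0],[0,0,0],[0,0,0],[0,0,0],[0,0,0],[0,0,0],[0,0,0]],"jaw":[52,52,52,52,52,52,52]}'; python3 -m jog '{"offset":[[0,0,-0.02],[0,0,0]],"angular":[[0,0,0],[0,0,0]],"jaw":[52,52]}';  python3 -m jog '{"offset":[[0,0,-0.02],[0,0,0]],"angular":[[0,0,0],[0,0,0]],"jaw":[52,52]}'
```

```text
time: 7.1
tool_pos: [0.5946, 0.1823, 0.0309]
tool_rot: [-0.13, 0.13, -0.695, 0.695]
contact_force: [0.1, 0.3, -1.5]
gripper_width: 0.71
time: 7.3
tool_pos: [0.5945, 0.1823, 0.0299]
tool_rot: [0.13, -0.13, 0.695, -0.695]
contact_force: [-0.3, 0.2, -1.1]
gripper_width: 0.715
time: 7.5
tool_pos: [0.5946, 0.1823, 0.0298]
tool_rot: [-0.13, 0.13, -0.695, 0.695]
contact_force: [-3.6, -0.8, 4.9]
gripper_width: 0.717
```

```bash
python3 -m jog '{"offset":[[0,0,0],[0,0,0],[0,0,0],[0,0,0],[0,0,0],[0,0,0],[0,0,0],[0,0,0],[0,0,0]],"angular":[[0,0,0],[0,0,0],[0,0,0],[0,0,0],[0,0,0],[0,0,0],[0,0,0],[0,0,0],[0,0,0]],"jaw":[61,62,63,64,66,70,76,85,85]}';python3 - <<'E'
from h import *
s=manip.state();print(s['gripper_width']*85.4,s['contact_force'],s['ft_torque'],s['tool_pos'])
im=manip.grab_frame("side")
im2=manip.grab_frame("wrist"); cv2.imwrite("pics/w4.png",im2)
cv2.imwrite("pics/s4z.png",cv2.convertScaleAbs(np.hstack([cv2.resize(im[100:240,220:420],(400,280)),cv2.resize(im2,(400,250)).repeat(1,0)[:,:]if 0 else cv2.resize(im2[50:400],(400,280))]),alpha=1.5))
E
```

```text
time: 8.4
tool_pos: [0.5944, 0.1823, 0.0288]
tool_rot: [0.13, -0.13, 0.695, -0.695]
contact_force: [-0.5, -0.0, -0.5]
gripper_width: 0.994
84.87455520210055 [-0.53695695 -0.00494628 -0.45813337] [ 0.02090086  0.05528064 -0.07121128] [0.59438986 0.18225338 0.0287668 ]
```

View pics/s4z.png

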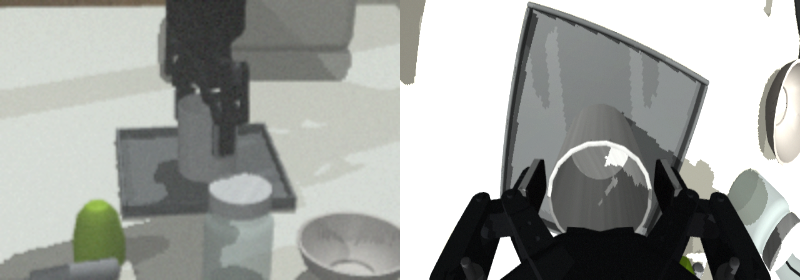

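```bash
python3 -m jog '{"offset":[[0,0,0.2],[0,0,0.5],[0,0,0.8],[0,0,0.9],[0,0,0.9],[0,-0.2,0.7],[-0.1,-0.5,0.2],[-0.1,-0.8,0.1],[-0.1,-0.8,0],[-0.1,-0.8,0],[-0.1,-0.8,0],[-0.1,-0.8,0]],"angular":[[0,0,0],[0,0,0],[0,0,0],[0,0,0],[0,0,0],[0,0,1],[0,0,1],[0,0,1],[0,0,1],[0,0,1],[0,0,1],[0,0,1]],"jaw":[85,85,85,85,85,85,85,85,85,85,85,85]}'; python3 -m jog '{"offset":[[-0.1,-0.8,0],[-0.1,-0.8,0],[-0.1,-0.8,0],[-0.1,-0.8,0],[-0.1,-0.46,0],[-0.07,-0.2,0],[0,0,0],[0,0,0],[0,0,0]],"angular":[[0,0,1],[0,0,1],[0,0,1],[0,0,1],[0,0,1],[0,0,1],[0,0,0],[0,0,0],[0,0,0]],"jaw":[85,85,85,85,85,85,85,85,85]}';python3 - <<'E'
from h import *
s=manip.state();print(s['gripper_width']*85.4,s['contact_force'],s['ft_torque'],s['tool_pos'],s['joint_pos'].round(3))
im2=manip.grab_frame("wrist"); cv2.imwrite("pics/w5.png",im2)
im=manip.grab_frame("scene"); cv2.imwrite("pics/sc5.png",cv2.convertScaleAbs(cv2.resize(im[140:290,170:460],None,fx=2.7,fy=2.7,interpolation=3),alpha=1.5))
for uv in [(273.3,307.9),(318.8,307.9),(296,291.7),(296,324.2)]: print(onplane("side",uv,.08))
print(wproj((.5365,-.246,.08),s))
E
```

```text
time: 9.7
tool_pos: [0.564, -0.0542, 0.2449]
tool_rot: [-0.372, 0.371, -0.601, 0.602]
contact_force: [0.5, 0.3, 0.2]
gripper_width: 0.994
time: 10.6
tool_pos: [0.5361, -0.245, 0.2442]
tool_rot: [0.538, -0.538, 0.458, -0.459]
contact_force: [0.3, -0.0, -0.1]
gripper_width: 0.994
84.90322239507039 [ 0.34775264 -0.01746856 -0.09061809] [-0.03494037  0.04386015  0.02476422] [ 0.53613186 -0.24495002  0.24415799] [-0.555 -0.039  1.683  0.     1.497 -0.715]
[ 0.50979448 -0.24720046  0.08      ]
[ 0.56138602 -0.24936177  0.08      ]
[ 0.53593839 -0.22176653  0.08      ]
[ 0.53512217 -0.27265723  0.08      ]
[319.59928645 183.4833105 ]
```

View pics/w5.png

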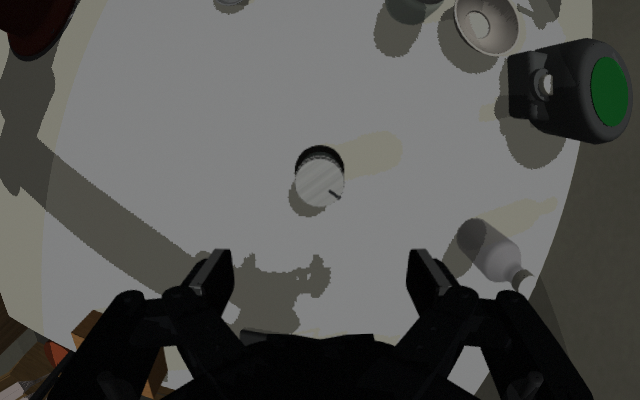

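View pics/sc5.png

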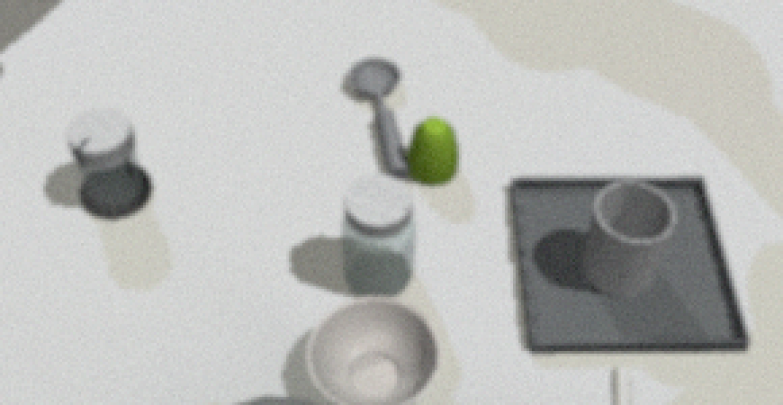

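```bash
python3 - <<'E'
from h import *
s=manip.state()
im=cv2.imread("pics/w5.png")
cv2.imwrite("pics/w5z.png",cv2.convertScaleAbs(cv2.resize(im[135:225,275:365],None,fx=6,fy=6,interpolation=3),alpha=1.4))
im=cv2.imread("pics/sc5.png");cv2.imwrite("pics/sc5z.png",cv2.resize(im[90:230,30:180],None,fx=4,fy=4,interpolation=3))
E
```

```text
(no output)
```

View pics/w5z.png

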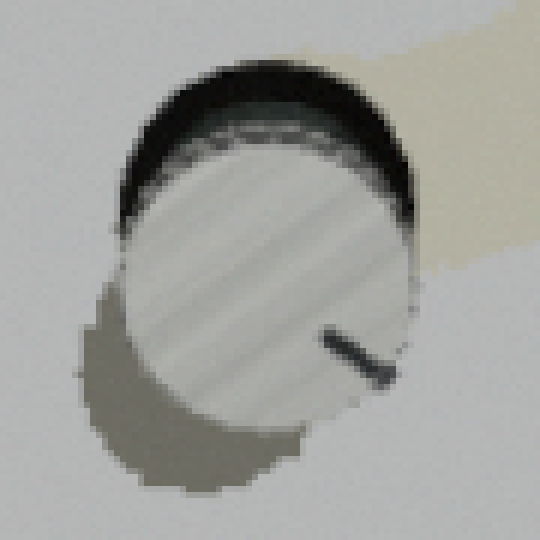

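View pics/sc5z.png

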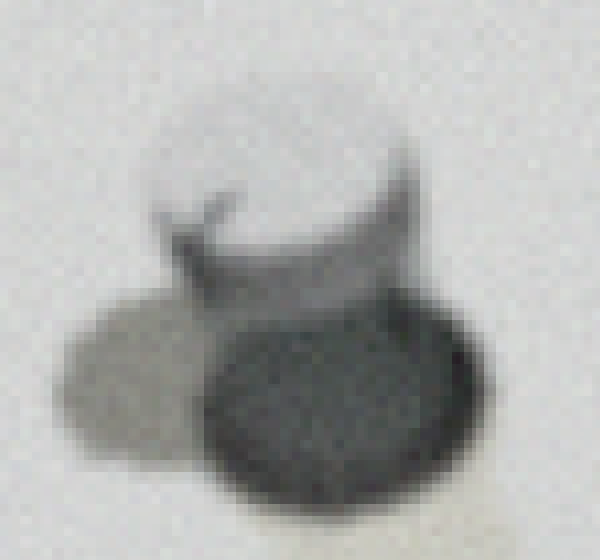

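```bash
cat > capc.py <<'E'
from h import *
E
python3 - <<'E'
from h import *
s=manip.state()
f=lambda x,y:(x/6+275,y/6+135)
P=[wplane(f(*q),s,.08) for q in [(121,286),(416,286),(268.5,140),(268.5,432)]]
for p in P: print(p.round(4))
c=np.mean(P,0); m=wplane(f(385,375),s,.08); print(c, np.linalg.norm(m-c), np.degrees(np.arctan2(*(m-c)[1::-1])))
S=lambda x,y:(x/6+250,y/6+280)
m=onplane("side",S(400,203),.08); c2=np.array([.5356,-.2478,.08]); print("side",np.linalg.norm(m-c2),np.degrees(np.arctan2(*(m-c2)[1::-1])))
print(toolR(s).as_matrix().round(3), s['tool_pos'])
E
```

```text
[ 0.5118 -0.249   0.08  ]
[ 0.5612 -0.241   0.08  ]
[ 0.5325 -0.2203  0.08  ]
[ 0.5406 -0.2706  0.08  ]
[ 0.53653003 -0.24520472  0.08      ] 0.02527066012116916 -28.463564616958912
side 0.02516767539032787 -24.847612644183062
[[ 0.16   0.     0.987]
 [-0.987 -0.     0.16 ]
 [ 0.    -1.     0.   ]] [ 0.53615264 -0.24484915  0.24398963]
```

```bash
python3 -m jog '{"offset":[[0,-0.01,-0.4],[0,0,-0.8],[0,0,-0.9],[0,0,-0.8],[0,0,-0.6],[0,0,-0.3],[0,0,-0.05],[0,0,0],[0,0,0],[0,0,0],[0,0,0]],"angular":[[0,0,0],[0,0,0],[0,0,0],[0,0,0],[0,0,0],[0,0,0],[0,0,0],[0,0,0],[0,0,0],[0,0,0],[0,0,0]],"jaw":[85,85,85,85,85,85,85,75,65,56,56]}'; python3 - <<'E'
from h import *
s=manip.state();print(s['gripper_width']*85.4,s['contact_force'],s['ft_torque'],s['tool_pos'],s['joint_pos'].round(3))
im2=manip.grab_frame("wrist"); cv2.imwrite("pics/w6.png",im2)
im=manip.grab_frame("side"); cv2.imwrite("pics/s6.png",cv2.convertScaleAbs(cv2.resize(im[250:370,240:360],None,fx=5,fy=5,interpolation=3),alpha=1.5))
s=manip.state();print(s['gripper_width']*85.4,s['contact_force'],s['ft_torque'],s['tool_pos'])
E
```

```text
time: 11.8
tool_pos: [0.5368, -0.2468, 0.0529]
tool_rot: [0.539, -0.538, 0.457, -0.459]
contact_force: [0.3, -0.1, 0.4]
gripper_width: 0.662
56.526743727074006 [ 0.28759855 -0.07653578  0.35809236] [ 0.02655953  0.00075487 -0.02917971] [ 0.53677426 -0.24677642  0.05288081] [-0.557  0.146  1.828 -0.     1.165 -0.717]
55.85939760990454 [ 0.32626789  0.25170314 -0.69117405] [-0.02194568 -0.00539525 -0.02054789] [ 0.53631647 -0.24651242  0.0521704 ]
```

View pics/w6.png

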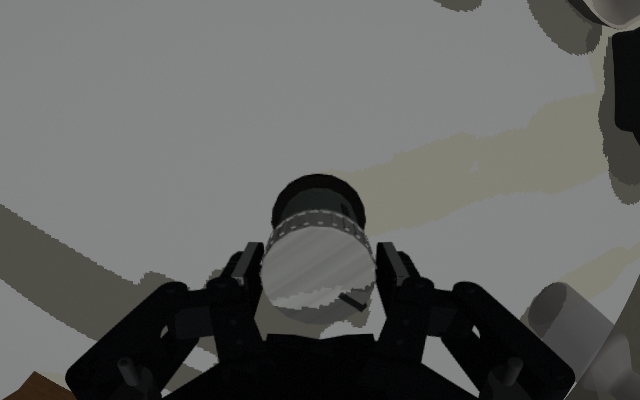

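View pics/s6.png

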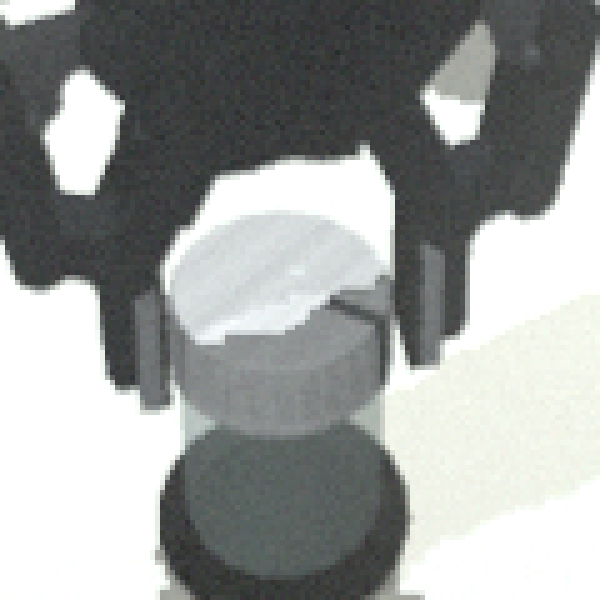

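```bash
Z='[0,0,0]'; python3 -m jog '{"offset":[[0,0,0],[0,0,0],[0,0,0]],"angular":[[0,0,0],[0,0,0],[0,0,0]],"jaw":[53,53,53]}'; python3 -m jog '{"offset":[[0,0,0],[0,0,0]],"angular":[[0,0,0],[0,0,0]],"jaw":[52,52]}'; python3 -m jog '{"offset":[[0,0,0],[0,0,0]],"angular":[[0,0,0],[0,0,0]],"jaw":[51.5,51.5]}'; python3 -m jog '{"offset":[[0,0,0],[0,0,0]],"angular":[[0,0,0],[0,0,0]],"jaw":[51,51]}'
```

```text
time: 12.2
tool_pos: [0.5358, -0.2462, 0.0512]
tool_rot: [-0.538, 0.538, -0.458, 0.458]
contact_force: [0.6, -0.4, -0.2]
gripper_width: 0.619
time: 12.4
tool_pos: [0.5359, -0.2462, 0.0512]
tool_rot: [-0.538, 0.538, -0.458, 0.458]
contact_force: [-0.9, 0.7, 1.0]
gripper_width: 0.605
time: 12.6
tool_pos: [0.5359, -0.2462, 0.0513]
tool_rot: [-0.538, 0.538, -0.458, 0.458]
contact_force: [0.8, 0.2, 0.1]
gripper_width: 0.602
time: 12.8
tool_pos: [0.5357, -0.2463, 0.0513]
tool_rot: [-0.538, 0.539, -0.458, 0.458]
contact_force: [-0.2, -1.2, 0.2]
gripper_width: 0.6
```

```bash
python3 -m jog '{"offset":[[0,0,0],[0,0,0],[0,0,0],[0,0,0],[0,0,0],[0,0,0],[0,0,0],[0,0,0],[0,0,0],[0,0,0],[0,0,0],[0,0,0]],"angular":[[0,0,0],[0,0,0.5],[0,0,1],[0,0,1],[0,0,1],[0,0,1],[0,0,1],[0,0,1],[0,0,1],[0,0,1],[0,0,1],[0,0,1]],"jaw":[57,57,57,57,57,57,57,57,57,57,57,57]}'; python3 -m jog '{"offset":[[0,0,0],[0,0,0],[0,0,0],[0,0,0],[0,0,0],[0,0,0],[0,0,0],[0,0,0],[0,0,0],[0,0,0],[0,0,0],[0,0,0]],"angular":[[0,0,1],[0,0,1],[0,0,1],[0,0,1],[0,0,1],[0,0,1],[0,0,1],[0,0,1],[0,0,1],[0,0,1],[0,0,0.5],[0,0,0]],"jaw":[57,57,57,57,57,57,57,57,57,57,57,57]}'; python3 -m jog '{"offset":[[0,0,0],[0,0,0],[0,0,0]],"angular":[[0,0,0],[0,0,0],[0,0,0]],"jaw":[52.5,52.5,52.5]}'; python3 -m jog '{"offset":[[0,0,0],[0,0,0]],"angular":[[0,0,0],[0,0,0]],"jaw":[51,51]}';  python3 - <<'E'
from h import *
s=manip.state();print(s['gripper_width']*85.4,s['contact_force'],s['ft_torque'],s['tool_pos'],s['joint_pos'].round(3))
im2=manip.grab_frame("wrist"); cv2.imwrite("pics/w7.png",im2)
s=manip.state();print(s['gripper_width']*85.4,s['contact_force'],s['ft_torque'],s['tool_pos'])
E
```

```text
time: 14.0
tool_pos: [0.536, -0.2462, 0.0513]
tool_rot: [0.699, -0.699, 0.108, -0.108]
contact_force: [-0.2, -0.3, 0.7]
gripper_width: 0.667
time: 15.2
tool_pos: [0.536, -0.2462, 0.0513]
tool_rot: [-0.653, 0.653, 0.272, -0.272]
contact_force: [0.2, 0.3, -0.9]
gripper_width: 0.665
time: 15.5
tool_pos: [0.5359, -0.2462, 0.0513]
tool_rot: [-0.653, 0.653, 0.272, -0.271]
contact_force: [0.0, 1.0, 0.5]
gripper_width: 0.615
time: 15.7
tool_pos: [0.5355, -0.2458, 0.0512]
tool_rot: [0.653, -0.652, -0.271, 0.272]
contact_force: [-3.3, 2.0, 2.8]
gripper_width: 0.599
51.12650295148773 [-3.26061431  1.98122779  2.78763598] [0.46463376 0.41110454 0.0095998 ] [ 0.53547717 -0.24576322  0.05124814] [-0.557  0.147  1.83   0.     1.166 -2.916]
51.08824028810197 [-2.7590321   3.49805116  2.35704835] [ 0.40788522  0.50522248 -0.0109256 ] [ 0.53546227 -0.24577085  0.05123145]
```

View pics/w7.png

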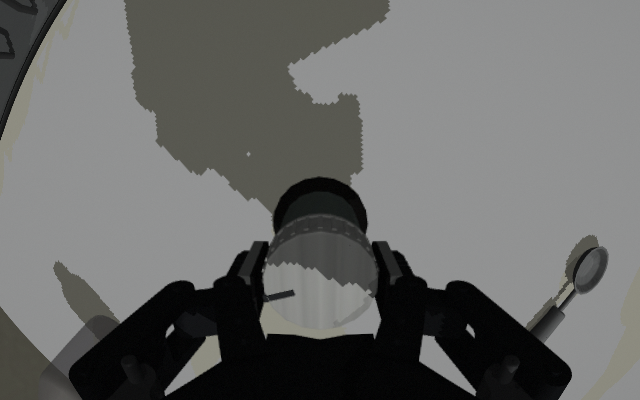

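```bash
python3 -m jog '{"offset":[[-0.003,0.017,0],[0,0,0],[0,0,0],[0,0,0]],"angular":[[0,0,0],[0,0,0],[0,0,0],[0,0,0]],"jaw":[53,53,51,51]}';  python3 - <<'E'
from h import *
s=manip.state();print(s['gripper_width']*85.4,s['contact_force'],s['ft_torque'],s['tool_pos'])
E
python3 -m jog '{"offset":[[0,0,0],[0,0,0]],"angular":[[0,0,0],[0,0,0]],"jaw":[50.6,50.6]}';  python3 - <<'E'
from h import *
s=manip.state();print(s['gripper_width']*85.4,s['contact_force'],s['ft_torque'],s['tool_pos'])
E
```

```text
time: 16.15
tool_pos: [0.5358, -0.2454, 0.0513]
tool_rot: [-0.653, 0.653, 0.272, -0.272]
contact_force: [-0.5, -0.3, 1.5]
gripper_width: 0.598
51.053131638261135 [-0.51569042 -0.26433138  1.46817633] [0.14926479 0.12223115 0.00642847] [ 0.53578551 -0.24540884  0.05132701]
time: 16.35
tool_pos: [0.5358, -0.2454, 0.0514]
tool_rot: [0.653, -0.653, -0.272, 0.272]
contact_force: [-0.6, -0.3, 1.8]
gripper_width: 0.598
51.05661873031815 [-0.64176023 -0.33265982  1.82294989] [0.21889329 0.19647218 0.00062108] [ 0.53576469 -0.24539378  0.05136397]
```

```bash
python3 -m jog '{"offset":[[0,0,0],[0,0,0]],"angular":[[0,0,-0.5],[0,0,-0.8]],"jaw":[50.6,50.6]}';  python3 - <<'E'
from h import *
s=manip.state();print(s['gripper_width']*85.4,s['contact_force'],s['ft_torque'],s['tool_pos'],s['joint_pos'][5])
E
python3 -m jog '{"offset":[[0,0,0],[0,0,0]],"angular":[[0,0,-1],[0,0,-1]],"jaw":[50.6,50.6]}';  python3 - <<'E'
from h import *
s=manip.state();print(s['gripper_width']*85.4,s['contact_force'],s['ft_torque'],s['tool_pos'],s['joint_pos'][5])
im2=manip.grab_frame("wrist"); cv2.imwrite("pics/w8.png",im2[200:350,220:420].repeat(3,0).repeat(3,1))
s=manip.state();print(s['gripper_width']*85.4,s['contact_force'],s['ft_torque'],s['tool_pos'],s['joint_pos'][5])
E
```

```text
time: 16.55
tool_pos: [0.5358, -0.2454, 0.0514]
tool_rot: [-0.67, 0.67, 0.226, -0.226]
contact_force: [-0.9, 0.5, 0.8]
gripper_width: 0.592
50.594396270746444 [-0.88098041  0.51315516  0.82914721] [0.18765683 0.1606634  0.09376929] [ 0.53576117 -0.24540839  0.051351  ] -2.776493470701103
time: 16.75
tool_pos: [0.5358, -0.2454, 0.0514]
tool_rot: [-0.69, 0.69, 0.154, -0.154]
contact_force: [-0.4, 0.3, 1.0]
gripper_width: 0.594
50.70825025710312 [-0.40321347  0.32900728  0.96632527] [0.18256455 0.10000908 0.0989147 ] [ 0.53580764 -0.24544221  0.05135578] -2.5656617933838586
50.92721072780844 [-0.25482107  1.32872185  0.74168861] [ 0.14969095  0.08156839 -0.11427291] [ 0.53580564 -0.24542517  0.0513668 ] -2.5628868473870385
```

View pics/w8.png

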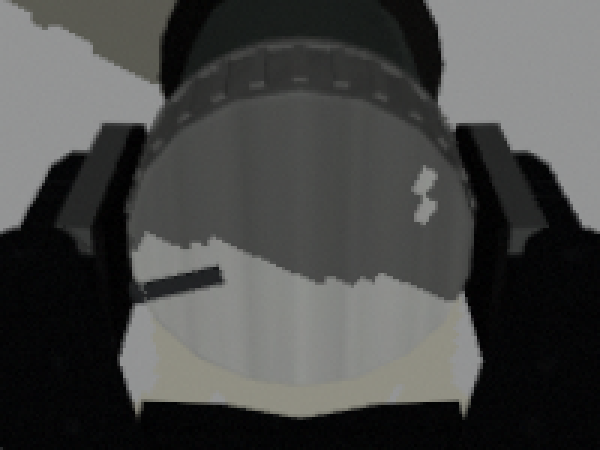

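```bash
python3 -m jog '{"offset":[[0,0,0],[0,0,0],[0,0,0],[0,0,0],[0,0,0],[0,0,0]],"angular":[[0,0,-0.6],[0,0,-1],[0,0,-1],[0,0,-1],[0,0,-1],[0,0,-1]],"jaw":[50.8,50.8,50.8,50.8,50.8,50.8]}';  python3 - <<'E'
from h import *
s=manip.state();print(s['gripper_width']*85.4,s['contact_force'],s['ft_torque'],s['tool_pos'],s['joint_pos'][5])
im2=manip.grab_frame("wrist"); cv2.imwrite("pics/w9.png",im2[200:350,220:420].repeat(3,0).repeat(3,1))
s=manip.state();print(s['gripper_width']*85.4,s['contact_force'],s['ft_torque'],s['tool_pos'],s['joint_pos'][5])
E
```

```text
time: 17.4
tool_pos: [0.5359, -0.2456, 0.0514]
tool_rot: [-0.705, 0.705, -0.051, 0.051]
contact_force: [0.0, 0.1, 1.4]
gripper_width: 0.599
51.13627645495977 [0.01323513 0.09616566 1.40137395] [0.07294058 0.11151257 0.12909334] [ 0.53586968 -0.24556207  0.05138023] -1.9811097587870063
50.98584364914 [-0.68800199  0.6884054   1.14496596] [ 0.03554551  0.06577436 -0.10434871] [ 0.53584056 -0.24554792  0.0513702 ] -1.9781949240048957
```

View pics/w9.png

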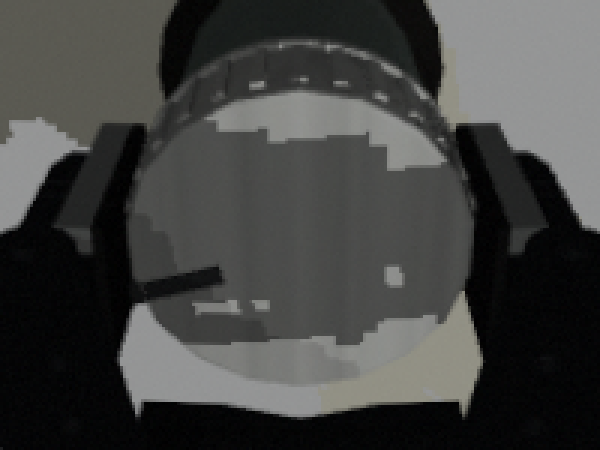

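```bash
python3 -m jog '{"offset":[[0,0,0],[0,0,0],[0,0,0],[0,0,0],[0,0,0],[0,0,0],[0,0,0],[0,0,0],[0,0,0],[0,0,0],[0,0,0],[0,0,0]],"angular":[[0,0,-0.6],[0,0,-1],[0,0,-1],[0,0,-1],[0,0,-1],[0,0,-1],[0,0,-1],[0,0,-1],[0,0,-1],[0,0,-1],[0,0,-1],[0,0,-1]],"jaw":[50.8,50.8,50.8,50.8,50.8,50.8,50.8,50.8,50.8,50.8,50.8,50.8]}';  python3 - <<'E'
from h import *
s=manip.state();print(s['gripper_width']*85.4,s['contact_force'],s['ft_torque'],s['tool_pos'],s['joint_pos'][5])
im2=manip.grab_frame("wrist"); cv2.imwrite("pics/w10.png",im2[200:350,220:420].repeat(3,0).repeat(3,1))
s=manip.state();print(s['gripper_width']*85.4,s['contact_force'],s['ft_torque'],s['tool_pos'],s['joint_pos'][5])
E
```

```text
time: 18.65
tool_pos: [0.5357, -0.2457, 0.0514]
tool_rot: [-0.55, 0.55, -0.444, 0.444]
contact_force: [-1.3, -0.5, 0.8]
gripper_width: 0.595
50.772204129713636 [-1.25734176 -0.47957398  0.77967822] [-0.07818107  0.14485766  0.10867414] [ 0.53568225 -0.24574526  0.0513606 ] -0.7677847624249251
50.653519754470636 [-1.50159681 -0.45453486  2.13222987] [-0.09238724  0.15254869 -0.16322116] [ 0.53569429 -0.24573469  0.05137648] -0.7648113223022357
```

View pics/w10.png

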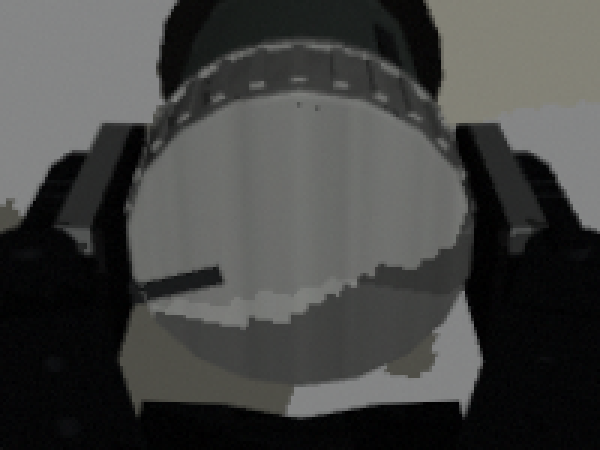

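```bash
python3 -m jog '{"offset":[[-0.003,0,0],[0,0,0],[0,0,0],[0,0,0],[0,0,0],[0,0,0],[0,0,0],[0,0,0],[0,0,0],[0,0,0],[0,0,0],[0,0,0]],"angular":[[0,0,-0.6],[0,0,-1],[0,0,-1],[0,0,-1],[0,0,-1],[0,0,-1],[0,0,-1],[0,0,-1],[0,0,-1],[0,0,-1],[0,0,-1],[0,0,-1]],"jaw":[50.8,50.8,50.8,50.8,50.8,50.8,50.8,50.8,50.8,50.8,50.8,50.8]}';  python3 - <<'E'
from h import *
s=manip.state();print(s['gripper_width']*85.4,s['contact_force'],s['ft_torque'],s['tool_pos'],s['joint_pos'][5])
im2=manip.grab_frame("wrist"); cv2.imwrite("pics/w11.png",im2[200:350,220:420].repeat(3,0).repeat(3,1))
s=manip.state();print(s['gripper_width']*85.4,s['contact_force'],s['ft_torque'],s['tool_pos'],s['joint_pos'][5])
E
```

```text
time: 19.9
tool_pos: [0.5354, -0.2457, 0.0514]
tool_rot: [-0.198, 0.199, -0.678, 0.679]
contact_force: [-0.7, -1.1, 1.4]
gripper_width: 0.596
50.934219142186215 [-0.6742266  -1.10351572  1.44656568] [-0.10328853  0.18026972  0.129305  ] [ 0.53544648 -0.24566694  0.05135543] 0.445602072933411
51.06192806068405 [-0.60930174 -0.69387262  1.29157753] [-0.08130556  0.20508831 -0.11978254] [ 0.53544883 -0.24563993  0.0513394 ] 0.44868888542992497
```

View pics/w11.png

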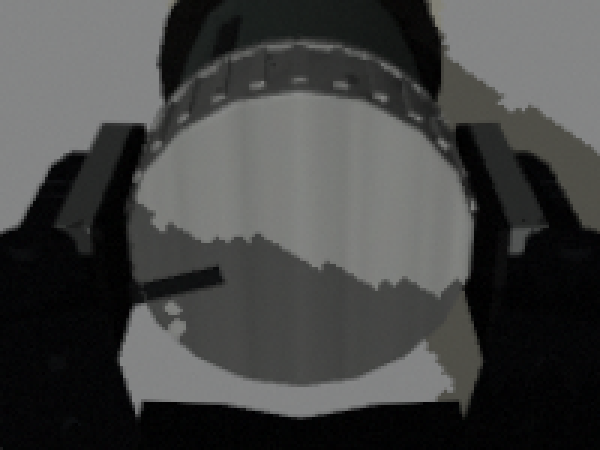

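```bash
python3 -m jog '{"offset":[[0,0,0],[0,0,0],[0,0,0],[0,0,0],[0,0,0],[0,0,0],[0,0,0],[0,0,0],[0,0,0],[0,0,0],[0,0,0]],"angular":[[0,0,-0.6],[0,0,-1],[0,0,-1],[0,0,-1],[0,0,-1],[0,0,-1],[0,0,-1],[0,0,-1],[0,0,-1],[0,0,-1],[0,0,-0.6]],"jaw":[50.8,50.8,50.8,50.8,50.8,50.8,50.8,50.8,50.8,50.8,50.8]}';  python3 - <<'E'
from h import *
s=manip.state();print(s['gripper_width']*85.4,s['contact_force'],s['ft_torque'],s['tool_pos'],s['joint_pos'][5])
im2=manip.grab_frame("wrist"); cv2.imwrite("pics/w12.png",im2[200:350,220:420].repeat(3,0).repeat(3,1))
s=manip.state();print(s['gripper_width']*85.4,s['contact_force'],s['ft_torque'],s['tool_pos'],s['joint_pos'][5])
E
python3 -m jog '{"offset":[[0,0,0],[0,0,0]],"angular":[[0,0,-0.7],[0,0,-0.7]],"jaw":[50.8,50.8]}';  python3 -c "
from h import *
s=manip.state();print(s['gripper_width']*85.4,s['contact_force'],s['ft_torque'],s['joint_pos'][5])"
python3 -m jog '{"offset":[[0,0,0],[0,0,0]],"angular":[[0,0,-0.7],[0,0,-0.7]],"jaw":[50.8,50.8]}';  python3 -c "
from h import *
s=manip.state();print(s['gripper_width']*85.4,s['contact_force'],s['ft_torque'],s['joint_pos'][5])"
```

```text
time: 21.05
tool_pos: [0.5354, -0.2454, 0.0513]
tool_rot: [0.174, -0.174, -0.685, 0.685]
contact_force: [-1.3, 0.8, 1.5]
gripper_width: 0.593
50.64149879135856 [-1.3075822   0.75039937  1.45492605] [0.05113736 0.289053   0.15185875] [ 0.5354475  -0.24541821  0.05134897] 1.5117306462171864
50.94448283218341 [-2.31309218  0.22396463  1.6802612 ] [ 0.03622138  0.24238689 -0.08788206] [ 0.53546901 -0.24543985  0.05136513] 1.513192838825546
time: 21.3
tool_pos: [0.5355, -0.2454, 0.0513]
tool_rot: [0.224, -0.223, -0.671, 0.671]
contact_force: [-0.6, 0.1, 2.6]
gripper_width: 0.596
50.912331842898446 [-0.56433077  0.09292704  2.62907117] [0.09310216 0.23088852 0.10576885] 1.658007013713173
time: 21.5
tool_pos: [0.5357, -0.2456, 0.0514]
tool_rot: [0.272, -0.272, -0.653, 0.653]
contact_force: [-0.4, -1.2, -0.6]
gripper_width: 0.593
50.602815419517505 [-0.35401182 -1.17718401 -0.55206364] [-0.13746634  0.0559121   0.15249606] 1.8045312167171776
```

View pics/w12.png

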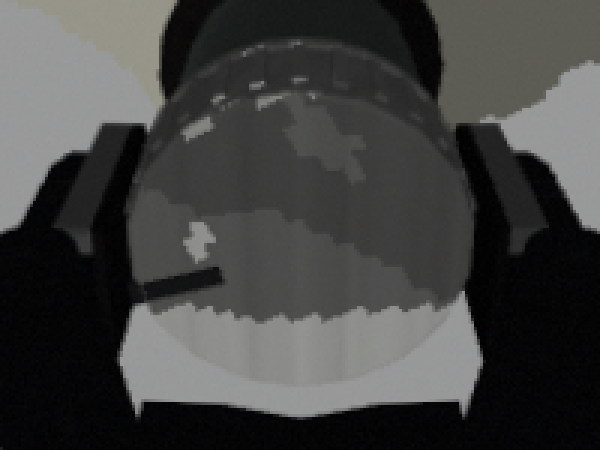

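```bash
python3 -m jog '{"offset":[[0,0,0],[0,0,0]],"angular":[[0,0,-0.7],[0,0,-0.7]],"jaw":[50.8,50.8]}';  python3 - <<'E'
from h import *
s=manip.state();print(s['gripper_width']*85.4,s['contact_force'],s['ft_torque'],s['tool_pos'],s['joint_pos'][5])
im2=manip.grab_frame("wrist"); cv2.imwrite("pics/w13.png",im2[200:350,220:420].repeat(3,0).repeat(3,1))
s=manip.state();print(s['gripper_width']*85.4,s['contact_force'],s['ft_torque'],s['tool_pos'],s['joint_pos'][5])
E
```

```text
time: 21.7
tool_pos: [0.5358, -0.2457, 0.0513]
tool_rot: [0.319, -0.319, -0.631, 0.631]
contact_force: [0.0, -0.7, -0.0]
gripper_width: 0.596
50.93828153847379 [ 0.02385061 -0.69915039 -0.01512683] [-0.14625903  0.04132759  0.14490795] [ 0.53578408 -0.24574486  0.05134143] 1.9510736250075476
50.482271674637744 [ 0.39604657 -1.74131294  0.51066445] [-0.14100354 -0.03347211 -0.04963336] [ 0.53581185 -0.24574894  0.05134725] 1.9533741745098163
```

View pics/w13.png

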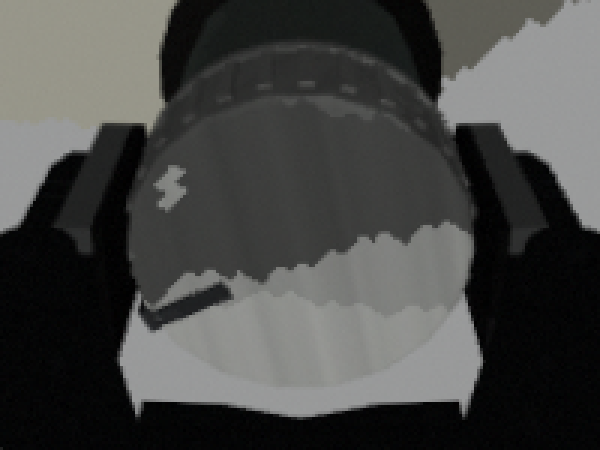

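```bash
python3 -m jog '{"offset":[[0,0,0],[0,0,0],[0,0,0]],"angular":[[0,0,-0.7],[0,0,-0.7],[0,0,-0.7]],"jaw":[50.6,50.6,50.6]}';  python3 - <<'E'
from h import *
s=manip.state();print(s['gripper_width']*85.4,s['contact_force'],s['ft_torque'],s['tool_pos'],s['joint_pos'][5])
im2=manip.grab_frame("wrist"); cv2.imwrite("pics/w14.png",im2[200:350,220:420].repeat(3,0).repeat(3,1))
E
```

```text
time: 22.05
tool_pos: [0.5357, -0.2456, 0.0513]
tool_rot: [0.386, -0.386, -0.592, 0.592]
contact_force: [0.1, -0.9, -0.3]
gripper_width: 0.591
50.51081041109222 [ 0.06975215 -0.94603765 -0.30694416] [-0.15416076  0.01375366  0.26119832] [ 0.53566005 -0.24559267  0.05126676] 2.1705291717947395
```

View pics/w14.png

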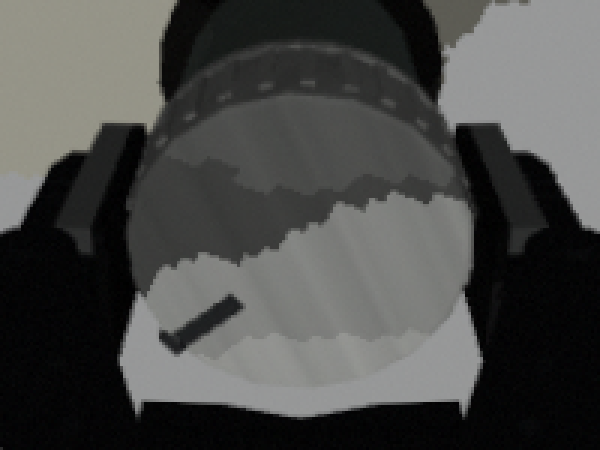

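```bash
python3 -m jog '{"offset":[[0,0,0],[0,0,0],[0,0,0],[0,0,0],[0,0,0.2],[0,0,0.5],[0,0,0.8],[0,0,0.8],[0,0,0.8],[0,0,0.5],[0,0,0.2],[0,0,0]],"angular":[[0,0,0],[0,0,0],[0,0,0],[0,0,0],[0,0,0],[0,0,0],[0,0,0],[0,0,0],[0,0,0],[0,0,0],[0,0,0],[0,0,0]],"jaw":[53,58,75,85,85,85,85,85,85,85,85,85]}';python3 -m jog '{"offset":[[0,0,0],[0,0,0]],"angular":[[0,0,0],[0,0,0]],"jaw":[85,85]}'; python3 - <<'E'
from h import *
s=manip.state();print(s['tool_pos'],s['joint_pos'])
im=manip.grab_frame("wrist"); cv2.imwrite("pics/w15.png",cv2.convertScaleAbs(cv2.resize(im[135:225,275:365],None,fx=6,fy=6,interpolation=3),alpha=1.6))
a=manip.grab_frame("scene"); cv2.imwrite("pics/sc15.png",cv2.convertScaleAbs(cv2.resize(a[140:290,170:460],None,fx=2.7,fy=2.7,interpolation=3),alpha=1.5))
b=manip.grab_frame("side"); cv2.imwrite("pics/s15.png",cv2.convertScaleAbs(cv2.resize(b[150:390,180:440],None,fx=2.4,fy=2.4,interpolation=3),alpha=1.5))
E
```

```text
time: 23.3
tool_pos: [0.5363, -0.2458, 0.2435]
tool_rot: [-0.386, 0.388, 0.592, -0.592]
contact_force: [-0.0, 0.2, 0.2]
gripper_width: 0.997
time: 23.5
tool_pos: [0.5346, -0.2448, 0.2386]
tool_rot: [0.389, -0.386, -0.592, 0.592]
contact_force: [0.0, 0.4, -1.2]
gripper_width: 0.995
[ 0.53458575 -0.24477562  0.23859563] [-5.55928560e-01 -3.60937222e-02  1.69004853e+00  1.11074241e-05
  1.49192185e+00  2.17392066e+00]
```

View pics/w15.png

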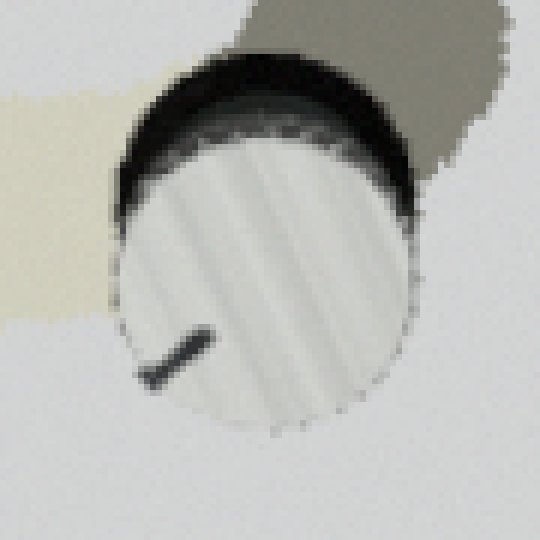

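View pics/sc15.png

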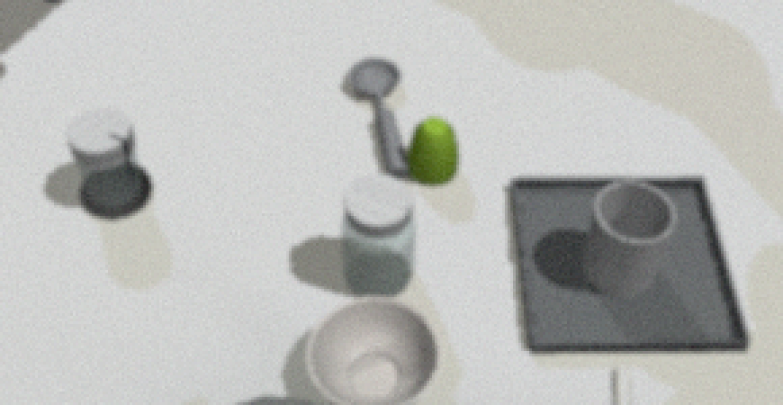

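View pics/s15.png

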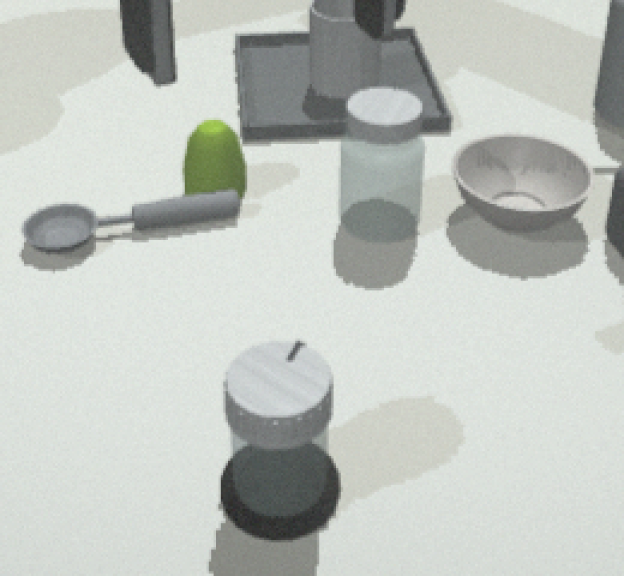

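```bash
python3 - <<'E'
from h import *
s=manip.state()
f=lambda x,y:(x/6+275,y/6+135)
P=[wplane(f(*q),s,.08) for q in [(116,285),(415,285),(266,138),(266,432)]]
c=np.mean(P,0); m=wplane(f(150,378),s,.08); a=np.degrees(np.arctan2(*(m-c)[1::-1])); print(c,np.linalg.norm(m-c),a,"turned rad",np.radians((-28.5-a)%360))
im=cv2.imread("pics/sc15.png");cv2.imwrite("pics/sc15z.png",cv2.resize(im[90:230,30:180],None,fx=4,fy=4,interpolation=3))
g=np.radians(a)
for z in (.08,.06,.055): print(proj("scene",[c[0]+.0245*np.cos(g),c[1]+.0245*np.sin(g),z]))
E
```

```text
[ 0.53565299 -0.24550183  0.08      ] 0.025242728459562352 62.67071262849922 turned rad 4.691956190422701
[[215.07804751 191.10419109]]
[[216.7338679  197.25803808]]
[[217.13881407 198.76301822]]
```

View pics/sc15z.png

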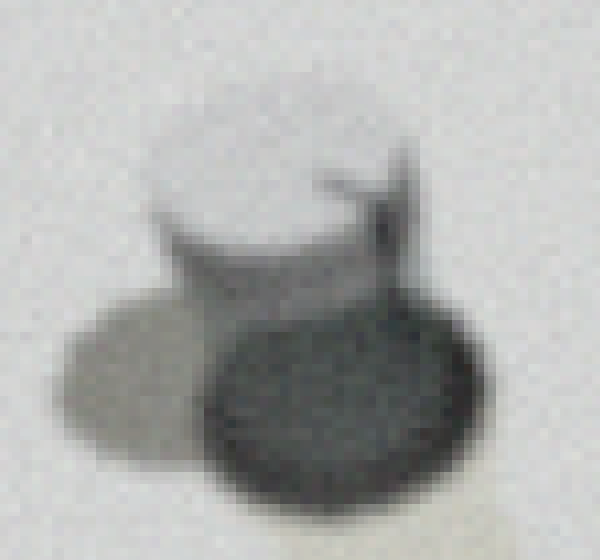

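```bash
python3 - <<'E'
from h import *
s={'tool_pos':np.array([.5364,-.2466,.0524]),'tool_rot':[0.539,-0.538,0.457,-0.459]}
c=np.array([.5358,-.2454])
for z in (.05,.055): 
    p=wplane((345,210),s,z)[:2]-c; print(np.linalg.norm(p),np.degrees(np.arctan2(p[1],p[0])))
s={'tool_pos':np.array([.5354,-.2457,.0514]),'tool_rot':[-0.198,0.199,-0.678,0.679]}
for z in (.05,.055): 
    p=wplane((297,210),s,z)[:2]-c; print(np.linalg.norm(p),np.degrees(np.arctan2(p[1],p[0])))
E
```

```text
0.025840027306044292 69.81415315520523
0.027080734008545264 72.33958354503149
0.02618874408931591 58.12923425080779
0.027529234282200388 55.9308284602294
```

```bash
python3 -c "
from plant import manip
print(manip.state()['time'],manip.job_done())"
```

```text
the job is handed in; nothing more can be done
23.65 None
```

The cup now stands upright in the middle of the drying tray and the small jar's cap is tight against its stop. I handed the job in at 23.65 s, with the open gripper about 0.16 m above the cap and touching nothing.

- **Cup:** I lowered it until the wrist felt about 5 N and opened the fingers slowly. The last scene picture shows it upright, with the other objects looking unmoved.
- **Cap turn:** I wound the wrist back once, to its far end, and turned the cap in one sweep without regripping. The mark moved 4.69 rad, inside the expected 4.6 to 5.0. In the last 12.6° of wrist turn it stayed put while the fingers slipped.
- **Marks:** the two marks lie over each other in the last scene picture. Computed angles are 62.7° for the cap mark and 56 to 72° for the glass mark. The two views of the glass mark differ by about 14°, so this check is coarse.
- **Grip force:** it is not measured directly. I limited it by setting the jaw at 50.8 mm on the 51 mm cap, and 50.6 mm for the first few degrees and the stop check. The fingers slipped at about 0.15 N m, and at 0.26 N m during the stop check. For friction between 0.5 and 1 that means about 3 to 10 N. It would pass 15 N only if friction were below about 0.35.
- **First grip:** the fingers were about 0.7 mm off centre and pushed sideways with about 4 N. I recentred before turning.

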